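# Bring a rocking gauge stand to bear on all its feet

## Robot

A 7-joint arm with a two-finger parallel gripper is mounted at the origin on a cart in front of the work surface, level with it; the furniture and walls round the work are solid. World frame = base frame: x ahead of the robot, y to its left, z up, the work surface at z = 0. Lengths are in m, angles in rad, forces in N, time in s.
With the tool pointing down it reaches from about 0.4 to 0.85 m from the base axis. Payload 10.4 kg.
Tool frame: the origin (TCP) lies on the mounting face of the last link; the fingertips stand 182 mm ahead of it and the grasp point (between the pads) lies 164 mm ahead of it; z points along the fingers, y is the line along which they close (so a half turn about z gives the same grasp; the last joint's range is limited). The gripper opens to 87 mm and grips with 3 to 60 N. Pads are 19 mm wide; open, the fingers measure 117 mm over their backs; the gripper's body (75 mm by 190 mm) begins 51 mm behind the grasp point.
Start: joints at [1.18, 0.332, -0.065, 1.46, 0.022, 1.35, -0.088], TCP at [0.225, -0.583, 0.405] pointing down, gripper open.
Joint ranges: [-2.6, 2.6], [-0.5, 2.12], [-1.47, 1.34], [0.16, 2.42], [-1.27, 4.41], [0.06, 2.06], [-2.6, 2.6]. Speed limits (rad/s): [2.22, 2.22, 2.79, 2.79, 3.14, 3.14, 3.14].

## Interface

Orientations are given as a 3x3 rotation matrix whose columns are the frame's x, y, z axes.
In Python, from workcell import env gives the robot as it stands.
- The arm moves only by the shell command python3 -m pendant 'ROWS' [FORCE]. ROWS is a JSON list of rows, 1 to 5 of them, each of 5 numbers: the finger opening in m, then dx, dy, dz in units of 100 mm, then a turn about the tool's z in units of 0.05 rad; each row shifts and turns the commanded pose from where the row before left it, along the tool's axes as they then stand; what a row does not reach is not made up. A row lasts 1/8 s, in which the tool goes at most 0.0625 m and 0.188 rad, less where a joint would pass 70% of its speed; a pose out of reach is approached as far as the arm can. The fingers move at their own pace and stop on an object; FORCE is the grip in N (left out, the last holds). Time passes only in rows, so rows that do not move let the fingers close. It prints the time, the measured TCP pose, the force, the opening and the grip force at its end. Input that does not fit is refused with a message, and nothing moves.
- env.get_obs(): the state, without advancing time (a new reading comes with each control period).
- env.camera(name): name is "scene" or "top" or "wrist"; returns a dict with "pixels" (480x640x3 uint8, blue, green, red), "z_map" (480x640 float32, m along the optical axis (not along the pixel's ray), 0 where there is no reading), "fx", "fy", "cx", "cy" (pixels), "k1" (the pictures are not rectified: a ray, as slopes to the right and down, at radius r is drawn at 1 + k1 r^2 times it, then the intrinsics apply), "R" (3x3) and "t" (3): a world point X has camera coordinates R X + t. Camera axes: x right, y down, z forward; pixel columns grow to the right and rows downward; lengths in m; the calibration is good to about 2 mm. A picture is of the moment at which its call begins.
- env.close_job(): hands the job in; it is judged then, once.
The state is a dict: "time_s": time; "q": joint angles; "qvel": joint speeds; "effort": joint torques, N m; "position": TCP position; "tool_rot": TCP orientation; "force": force on the tool from outside, world axes, zero at the start; "torque": the same for the moment, N m; "gripper_width": finger opening in m; "grasp_force": force on a finger pad.
Only numpy, scipy, OpenCV 4.12 (cv2) and the standard library are available. Lean on these libraries where they do the work, as an engineer would, in place of code of your own. Each camera call takes 0.05 s, during which the arm holds its last target. There are 200 camera calls.

## Task

The gauge stand rocks because the feet of its two levelling screws hang clear of the packing plates under them. Turn each knob clockwise until its foot is firmly loaded and the stand no longer rocks, but not so far that a fixed foot is lifted off; do not lean hard on the screws (over 20 N spoils a pad), shift the stand, or disturb the other things, and let go.

Things in the scene. Friction and masses are not known exactly. Their poses are not given: they have to be found in the camera images.
- stand: loose grey cast dial-gauge stand, 4 kg: plate 200x150 with a 300 wide crossbar in front (top 46 above the worktop), anvil, column and gauge up to 170 high behind. Origin at worktop level under its middle; x to its back, y to its left. Stands on three fixed rubber feet; upright levelling screws with knobs at the crossbar's ends, (-80, 130) and (-80, -130) mm.
- grip_left (a point): centre of the fluted round black knob (diameter 44, 26 high, level upper face) of the left screw; at the start 81 above the worktop. The finger tips may reach 22 below this point and still clear the casting when the screw is down. The knob sinks with its screw.
- knob_left (a joint): turn of the left screw (rad), 0 at the start, grows when the knob is turned clockwise seen from above; 20 mm down per whole turn (3.18 mm per rad), knob and foot together; self-locking, end of travel at 5.0 rad. Turning takes about 0.1 N m. Right-hand thread: clockwise lowers the foot.
- foot_left: steel foot flange with a rubber pad (diameter 30, yields 1 mm per 10 N) at the lower end of the left screw, 72.5 below the knob's centre; origin at the pad's underside when unloaded. It hangs over a fixed dark steel packing plate (65x65) of unknown thickness: the gap is 1 to 8 mm and differs left and right. Over 20 N spoils the pad.
- grip_right (a point): centre of the fluted round black knob (diameter 44, 26 high, level upper face) of the right screw; at the start 81 above the worktop. The finger tips may reach 22 below this point and still clear the casting when the screw is down. The knob sinks with its screw.
- knob_right (a joint): turn of the right screw (rad), 0 at the start, grows when the knob is turned clockwise seen from above; 20 mm down per whole turn (3.18 mm per rad), knob and foot together; self-locking, end of travel at 5.0 rad. Turning takes about 0.1 N m. Right-hand thread: clockwise lowers the foot.
- foot_right: steel foot flange with a rubber pad (diameter 30, yields 1 mm per 10 N) at the lower end of the right screw, 72.5 below the knob's centre; origin at the pad's underside when unloaded. It hangs over a fixed dark steel packing plate (65x65) of unknown thickness: the gap is 1 to 8 mm and differs left and right. Over 20 N spoils the pad.
- foot_front: fixed foot with rubber pad (diameter 30, yields 1 mm per 10 N) of the stand under the middle of the crossbar, at (-80, 0) mm; origin at its underside. It carries about 24 N at the start and loses it if the screws are driven too far.
- foot_rear_left: fixed foot with rubber pad (diameter 30, yields 1 mm per 10 N) of the stand at the back left, at (80, 60) mm; origin at its underside. It carries about 8 N at the start and loses it if the screws are driven too far.
- foot_rear_right: fixed foot with rubber pad (diameter 30, yields 1 mm per 10 N) of the stand at the back right, at (80, -60) mm; origin at its underside. It carries about 8 N at the start and loses it if the screws are driven too far.
- tape_measure: yellow tape measure, 67x80x35, standing beside the stand; bystander
- wrench_13: flat steel spanner, 31x178x7, lying beside the stand; bystander
- carpenter_pencil_1: flat red carpenter's pencil, 14x170x8, lying in front of the stand; bystander
- torpedo_level: short yellow spirit level, 23x230x44, on the left of the worktop; bystander
- stubby_driver: short black screwdriver, 30x117x30, on the right of the worktop; bystander
- offcut_walnut: dark wood offcut, 50x160x25, on the right of the worktop; bystander

How it is judged:
On the way:
1. one of the two screw feet bears on its packing plate (contact force between any of foot_left, foot_right and anything else above 2 N), for 0.2 s.
At the end, for the whole second after the job is handed in: All five feet carry load at once: every foot more than 2 N; the stand is at rest, within 30 mm of where it stood and less than 0.04 rad off level (contact force between each of foot_left, foot_right, foot_front, foot_rear_left, foot_rear_right and anything else above 2 N and angle between stand's own z axis and vertical below 0.04 rad and linear speed of stand below 0.01 m/s and distance of stand from where it was at the start of the episode below 0.03 m); the robot touches nothing.
It fails at once if a screw foot is overloaded (more than 20 N) (contact force between any of foot_left, foot_right and anything else above 20 N).
It fails at once if the stand is tipped (more than 0.06 rad) or shifted (more than 30 mm) (angle between stand's own z axis and vertical above 0.06 rad or distance of stand from where it was at the start of the episode above 0.03 m).
It fails at once if a bystander is moved more than 20 mm (distance of any of tape_measure, wrench_13, carpenter_pencil_1, torpedo_level, stubby_driver, offcut_walnut from where it was at the start of the episode above 0.02 m).
It also fails if it takes over 67 s, if anything falls off the work surface, if the arm or the gripper's body presses on something with over 40 N, if the wrist force passes 120 N, or if a joint passes its speed limit or range.

## Working session

There is one attempt and no reset: what is moved stays moved. The work goes in short steps, Python scripts to look and compute and a shell command to move; the robot and the scene stay as the last step left them, time stands still between calls to the robot, and variables do not carry over. Pictures are saved under pics/ and viewed, at most 10 in all, crops included, and the job is handed in when it is done.

```bash
mkdir -p pics; ls; cat > h.py <<'E'
import numpy as np, cv2
from workcell import env
def ray(c,u,v):
    x=np.array([(u-c["cx"])/c["fx"],(v-c["cy"])/c["fy"]]); y=x.copy()
    for _ in range(20): y=x/(1+c["k1"]*(y@y))
    R=np.array(c["R"]);t=np.array(c["t"])
    return -R.T@t, R.T@np.array([y[0],y[1],1.])
def onz(c,u,v,z):
    o,d=ray(c,u,v); return o+d*(z-o[2])/d[2]
def depthpt(c,u,v):
    o,d=ray(c,u,v); return o+d*c["z_map"][int(v),int(u)]
E
python3 - <<'E'
from h import *
for n in("top","scene"):
    c=env.camera(n);cv2.imwrite(f"pics/{n}0.png",c["pixels"]);np.save(f"{n}0.npy",c,allow_pickle=True)
    print(n,c["fx"],c["k1"],ray(c,320,240))
o=env.get_obs();print(o)
E
```

```text
pics
top 560.7638781583187 -0.15553676700732236 (array([0.34433392, 0.03177519, 1.38850869]), array([ 0.17195265, -0.01724334, -0.98511102]))
scene 497.1325888684318 -0.11654553616404076 (array([-0.40284234, -0.82582846,  1.01432162]), array([ 0.60191361,  0.50276266, -0.62067269]))
{'time_s': 0.1, 'q': array([ 1.18045125,  0.33278426, -0.06469439,  1.46084356,  0.02159717,
        1.34986697, -0.08850576]), 'qvel': array([-1.07265055e-03, -1.26564518e-03,  1.21271072e-03, -1.13770997e-03,
       -8.55027504e-04,  7.37262095e-04, -7.37780240e-05]), 'effort': array([ 2.61976951e-03, -6.24546933e+01,  2.54643249e-02, -3.90717101e+01,
       -6.13837293e-02,  3.67180305e-02,  7.02269790e-05]), 'position': array([ 0.22466049, -0.58310917,  0.40405516]), 'tool_rot': array([[ 9.33137776e-01,  3.59518648e-01, -4.82311430e-04],
       [ 3.59518968e-01, -9.33137122e-01,  1.10638291e-03],
       [-5.22974110e-05, -1.20580780e-03, -9.99999272e-01]]), 'force': array([-0.82213115, -0.54342383,  0.34105371]), 'torque': array([ 0.0180821 , -0.03256779, -0.01073695]), 'grasp_force': 0.0, 'gripper_width': 0.08700679713886789}
```

View pics/top0.png

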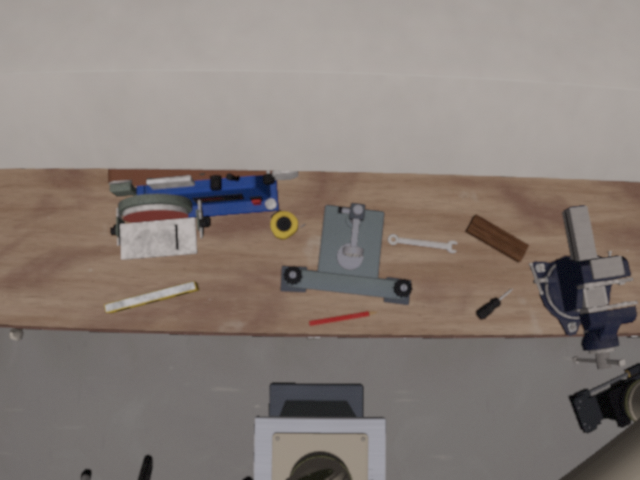

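View pics/scene0.png

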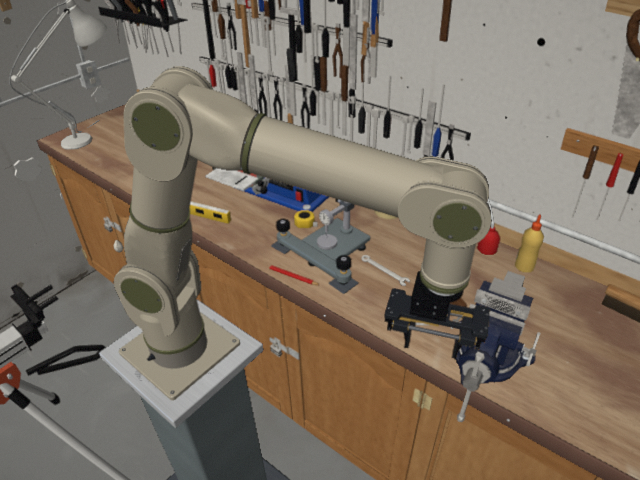

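The top view shows the left knob at about (293,275) and the right knob at (403,288). In the scene view they are at (283,226) and (344,263). I'll measure them with dark masks in both views and the depth map.

```bash
python3 - <<'E'
from h import *
P={}
for n,pts in(("top",[(293,275),(403,288)]),("scene",[(283,225),(344,263)])):
    c=np.load(f"{n}0.npy",allow_pickle=True).item()
    g=c["pixels"].max(2); m=(g<55).astype(np.uint8)
    k,l,s,ce=cv2.connectedComponentsWithStats(m)
    for i,p in enumerate(pts):
        j=min([j for j in range(1,k) if s[j,4]>30],key=lambda j:np.hypot(*(ce[j]-p)))
        u,v=ce[j]; print(n,i,s[j],ce[j],depthpt(c,u,v),"onz.094",onz(c,u,v,.094)); P[n,i]=(c,u,v)
        ys,xs=np.where(l==j); pp=np.array([depthpt(c,a,b) for a,b in zip(xs,ys)]); tp=pp[(pp[:,2]>.085)&(pp[:,2]<.105)]
        print("  top face",len(tp),np.median(tp,0),(tp.min(0)+tp.max(0))/2,np.ptp(tp,0))
for i in(0,1):
    A=np.zeros((3,3));b=np.zeros(3)
    for n in("top","scene"):
        o,d=ray(*P[n,i]);d/=np.linalg.norm(d);M=np.eye(3)-np.outer(d,d);A+=M;b+=M@o
    print("tri",i,np.linalg.solve(A,b))
E
```

```text
top 0 [283 267  19  17 193] [292.1865285  274.76165803] [0.48694136 0.07224392 0.09775317] onz.094 [0.48735602 0.07236159 0.094     ]
  top face 188 [0.48676081 0.0724565  0.09346678] [0.48686526 0.07282181 0.09286426] [0.03826543 0.04185396 0.01282334]
top 1 [394 280  17  17 193] [401.99481865 287.81865285] [ 0.46027555 -0.18274255  0.09884966] onz.094 [ 0.46071154 -0.18354923  0.094     ]
  top face 186 [ 0.46050888 -0.18158404  0.09366221] [ 0.4604964  -0.18384645  0.09335736] [0.03839828 0.03827569 0.0155096 ]
scene 0 [277 219  13  13 120] [282.9        225.80833333] [0.47400252 0.05505219 0.09463888] onz.094 [0.47461165 0.05566412 0.094     ]
  top face 78 [0.48025421 0.06210188 0.09348657] [0.48477286 0.064808   0.09210711] [0.04060386 0.03714346 0.01385487]
scene 1 [336 255  15  15 164] [343.24390244 262.64634146] [ 0.44857891 -0.19772871  0.09516836] onz.094 [ 0.44966118 -0.19693032  0.094     ]
  top face 117 [ 0.45343959 -0.19340984  0.09434783] [ 0.46017356 -0.18945934  0.09266991] [0.04109663 0.03863698 0.01462341]
tri 0 [0.48988213 0.07228211 0.07722906]
tri 1 [ 0.46255952 -0.18651666  0.07938001]
```

The manual's scale: shifts go in units of 100 mm and turns go in units of 0.05 rad. Converting my numbers, -0.036 m is -0.36, 0.045 m is 0.45.

```bash
python3 -m pendant '[[0.087, 0.45, -0.36, 0, 0], [0.087, 0.45, -0.36, 0, 0], [0.087, 0.45, -0.36, 0, 0], [0.087, 0.45, -0.36, 0, 0]]' 20
python3 -m pendant '[[0.087, 0.45, -0.36, 0, 0], [0.087, 0.45, -0.36, 0, 0], [0.087, 0.45, -0.36, 0, 0], [0.087, 0.45, -0.36, 0, 0], [0.087, 0, 0, 0, 0]]'
python3 - <<'E'
from h import *
c=env.camera("wrist");cv2.imwrite("pics/w1.png",c["pixels"]);np.save("w1.npy",c,allow_pickle=True)
o=env.get_obs();print(o["q"],o["position"],o["tool_rot"],ray(c,320,240),c["fx"])
E
```

```text
time_s: 0.6
position: [0.3416, -0.3823, 0.4045]
tool_rot: [[0.933, 0.36, -0.0], [0.36, -0.933, 0.0], [-0.0, -0.0, -1.0]]
force: [1.3, 0.3, 0.3]
gripper_width: 0.0868
grasp_force: 0.0
time_s: 1.23
position: [0.4588, -0.1806, 0.4047]
tool_rot: [[0.93, 0.367, 0.001], [0.367, -0.93, 0.001], [0.001, -0.001, -1.0]]
force: [-0.5, -1.0, 0.6]
gripper_width: 0.0871
grasp_force: 0.0
[ 0.7043013   0.06681865 -0.43079828  1.78066541  0.02880189  1.30070342
 -0.93228954] [ 0.45771051 -0.18332674  0.40452761] [[ 9.31655004e-01  3.63343958e-01 -3.48928399e-04]
 [ 3.63344046e-01 -9.31655006e-01  2.31841032e-04]
 [-2.40842851e-04 -3.42776913e-04 -9.99999912e-01]] (array([ 0.53272006, -0.15178651,  0.38354295]), array([-0.26936431, -0.10049301, -0.95778977])) 345.5839555009404
```

View pics/w1.png

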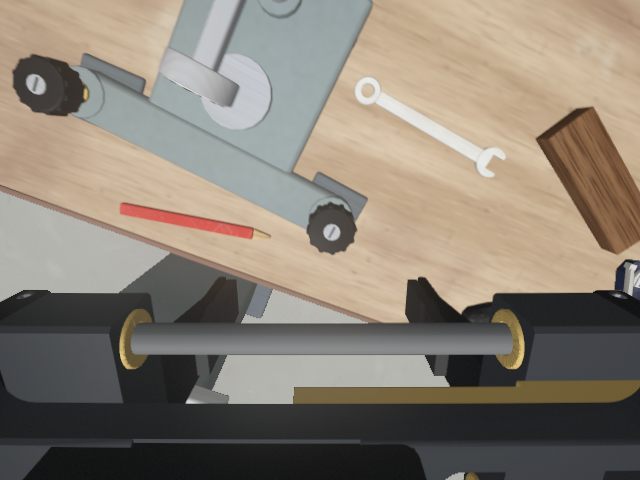

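The wrist view shows the right knob at (331,232) and the left knob at (42,85). Behind the crossbar, the packing plates are visible at about (342,192) and (115,72). Next I measure knob centres and plate heights relative to the worktop.

```bash
cat > plate.py <<'E'
from h import *
def pts(c,mask):
    ys,xs=np.where(mask); return xs,ys,np.array([depthpt(c,a,b) for a,b in zip(xs,ys)])
def run(c,regs):
    px=c["pixels"].astype(int)
    wood=(px[...,2]-px[...,0]>35)&(px[...,2]>130)&(c["z_map"]>0)
    for name,(x0,y0,x1,y1),(cx,cy) in regs:
        w=np.zeros_like(wood);w[max(cy-110,0):cy+70,max(cx-110,0):cx+110]=1
        w=cv2.erode((w&wood).astype(np.uint8),np.ones((7,7)))
        _,_,W=pts(c,w[:, :]*( (np.indices(w.shape).sum(0)%3)==0)); W=W[abs(W[:,2])<.012]
        A=np.c_[W[:,:2],np.ones(len(W))]; k=np.linalg.lstsq(A,W[:,2],rcond=None)[0]
        m=np.zeros(wood.shape,bool);m[y0:y1,x0:x1]=1
        xs,ys,Q=pts(c,m); h=Q[:,2]-np.c_[Q[:,:2],np.ones(len(Q))]@k
        print(name,"wood rms",(W[:,2]-A@k).std(),len(W),"h mm hist",np.histogram(h*1e3,np.arange(-2,12,.5))[0],np.median(h[(h>-.001)&(h<.009)])*1e3)
E
python3 - <<'E'
from plate import *
c=np.load("w1.npy",allow_pickle=True).item()
run(c,[("R",(325,183,360,205),(331,210)),("L",(95,62,138,85),(115,110))])
g=c["pixels"].max(2)
for p in((331,232),(42,85)):
    u0,v0=p; m=np.zeros(g.shape,np.uint8); m[v0-34:v0+34,max(u0-36,0):u0+50]=1
    xs,ys,Q=pts(c,m); q=Q[(Q[:,2]>.088)&(Q[:,2]<.1)]; 
    print(len(q),np.median(q,0),(q.min(0)+q.max(0))/2,np.ptp(q,0))
for n,p in(("R",(331,232)),("L",(36,84))): print(n,onz(c,*p,.094))
cr=c["pixels"][20:240,60:380]
cv2.imwrite("pics/crop1.png",cv2.resize(c["pixels"][20:260,:400],None,fx=2,fy=2,interpolation=cv2.INTER_CUBIC))
E
```

```text
R wood rms 0.0013165505827547098 5791 h mm hist [ 4 10 16 25 22  9 11  7 16 34 80 91 81 60 26 11  1  2  0  0  0  0  0  0
  0  0  0] 3.669464595024339
L wood rms 0.000818176536044915 4511 h mm hist [  3  20  26  50  52  31  20   8  11  18  33  71 106 122  91  55  24   2
   1   0   1   0   0   0   0   0   0] 4.24151925928155
1798 [ 0.46379039 -0.18737211  0.09246729] [ 0.46262722 -0.18784435  0.0924064 ] [0.04452848 0.04454175 0.00881109]
2563 [0.48927216 0.06791788 0.09261199] [0.48856299 0.07000775 0.092769  ] [0.0448197  0.04528817 0.00950841]
R [ 0.46154819 -0.18840688  0.094     ]
L [0.48827014 0.06980033 0.094     ]
```

View pics/crop1.png

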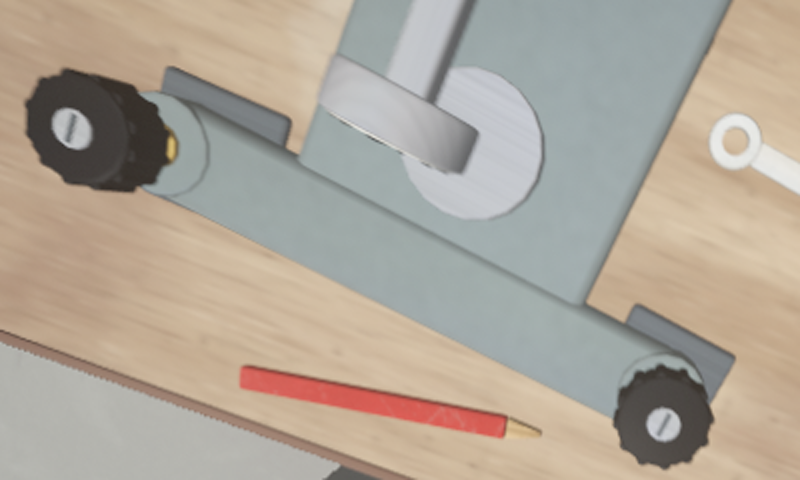

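In the tool's units: 0.003 m is 0.03, 0.04 m is 0.4.

```bash
python3 -m pendant '[[0.087, 0.03, 0.04, 0.4, 0], [0.087, 0, 0, 0.4, 0], [0.087, 0, 0, 0, 0]]' 15
python3 - <<'E'
from h import *
c=env.camera("wrist");cv2.imwrite("pics/w2.png",c["pixels"]);np.save("w2.npy",c,allow_pickle=True)
print(env.get_obs()["position"])
E
```

```text
time_s: 1.65
position: [0.4598, -0.1887, 0.3223]
tool_rot: [[0.934, 0.358, -0.005], [0.358, -0.934, 0.002], [-0.004, -0.004, -1.0]]
force: [-0.1, 0.2, 0.6]
gripper_width: 0.087
grasp_force: 0.0
[ 0.46063832 -0.1886991   0.32444429]
```

View pics/w2.png

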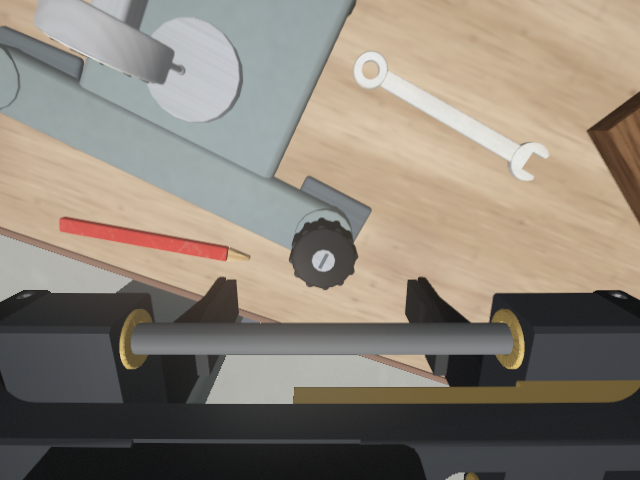

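The right knob is at (323,260), centred between the fingers, which sit around column 321. The right plate shows at (340,200).

```bash
python3 - <<'E'
from plate import *
c=np.load("w2.npy",allow_pickle=True).item()
run(c,[("R",(318,190,358,212),(331,210)),("Lpart",(5,35,72,68),(40,150))])
print(onz(c,323,260,.094))
o=env.get_obs();print(o["position"],o["q"])
for k in range(3):
    run(env.camera("wrist"),[("R",(318,190,358,212),(331,210)),("Lpart",(5,35,72,68),(40,150))])
E
```

```text
R wood rms 0.0008440019453431217 5572 h mm hist [  1   7  24  31  37  14   5  11  15  39  80 145 134 105  36   7   1   0
   0   0   0   0   0   0   0   0   0] 3.8419311608792994
Lpart wood rms 0.0006998289814530635 2762 h mm hist [  7  16  41  52  53  49  16  13  22  26  62 132 212 266 196 146  46  11
   2   0   0   0   0   0   0   0   0] 4.492192290119823
[ 0.46239593 -0.18808742  0.094     ]
[ 0.46063832 -0.1886991   0.32444429] [ 0.69749554  0.14627497 -0.42969705  1.87342109  0.06682015  1.13818414
 -0.96093947]
R wood rms 0.0008318647542256731 5537 h mm hist [  0   5  41  45  40  27  13  13  20  45  74 134 139  85  50   8   0   2
   0   0   0   0   0   0   0   0   0] 3.706965229383238
Lpart wood rms 0.0007241765082353812 2576 h mm hist [  2  10  34  63  82  50  23  14  19  24  58 120 191 267 208 147  59  13
   3   0   0   0   0   0   0   0   0] 4.519563225394059
R wood rms 0.0008164080294743069 5463 h mm hist [  5  13  30  60  55  34  15  13  15  37  86 135 123 105  38   7   1   0
   0   0   0   0   0   0   0   0   0] 3.6339520275262194
Lpart wood rms 0.0007104107332052815 2565 h mm hist [ 14  22  54  73  67  52  21  18  18  36  69 150 231 249 180 112  36   8
   1   0   0   0   0   0   0   0   0] 4.278803162544612
R wood rms 0.0008295498460624414 5470 h mm hist [  8  17  47  45  69  41  13  13  18  51  79 115 149  86  31   8   2   0
   0   0   0   0   0   0   0   0   0] 3.5545933346122918
Lpart wood rms 0.0007192030478773883 2380 h mm hist [ 11  19  50  77  73  55  38  17  23  25  75 154 209 240 208  99  32   6
   1   0   0   0   0   0   0   0   0] 4.294024969108296
```

```bash
python3 -m pendant '[[0.087, 0, 0, 0.4, 0], [0.087, 0, 0, 0.38, 0], [0.087, 0, 0, 0, 0], [0.044, 0, 0, 0, 0], [0.040, 0, 0, 0, 0]]' 15
python3 -m pendant '[[0.04, 0, 0, 0, 0], [0.04, 0, 0, 0, 0]]'
python3 -c "
from h import *
o=env.get_obs();print(o['position'],o['q'],o['force'],o['torque'])"
```

```text
time_s: 2.48
position: [0.4621, -0.1879, 0.2487]
tool_rot: [[0.933, 0.36, 0.003], [0.36, -0.933, -0.001], [0.002, 0.002, -1.0]]
force: [0.1, -0.4, 1.1]
gripper_width: 0.0743
grasp_force: 0.0
time_s: 2.72
position: [0.4615, -0.1877, 0.2473]
tool_rot: [[0.933, 0.36, 0.001], [0.36, -0.933, -0.0], [0.0, 0.001, -1.0]]
force: [-0.5, -0.3, 0.6]
gripper_width: 0.0545
grasp_force: 0.0
[ 0.46148293 -0.18771476  0.24725575] [ 0.68000138  0.24152803 -0.42471924  1.94799014  0.11962748  0.97538
 -1.00397478] [-0.51498753 -0.3430141   0.63882605] [ 0.0407501  -0.03623438 -0.00619585]
```

In the tool's units: 0.001 m is 0.01.

```bash
python3 -m pendant '[[0.04, 0, 0, 0.01, 0], [0.04, 0, 0, 0, 0], [0.04, 0, 0, 0, 0]]'
python3 -m pendant '[[0.04, 0, 0, 0.005, 3], [0.04, 0, 0, 0.005, 3]]'
python3 -c "
from h import *
o=env.get_obs();print(o['position'],o['q'],o['force'],o['torque'])"
```

```text
time_s: 3.1
position: [0.4614, -0.1879, 0.2458]
tool_rot: [[0.933, 0.359, 0.0], [0.359, -0.933, -0.0], [0.0, 0.0, -1.0]]
force: [0.6, -1.2, 0.2]
gripper_width: 0.0417
grasp_force: 15.0
time_s: 3.35
position: [0.4614, -0.1878, 0.2448]
tool_rot: [[0.998, 0.063, 0.0], [0.063, -0.998, -0.0], [0.0, 0.0, -1.0]]
force: [0.1, -1.4, 0.2]
gripper_width: 0.0418
grasp_force: 15.0
[ 0.46136987 -0.1877734   0.24476949] [ 0.64535909  0.24064006 -0.38628325  1.95162343  0.10923279  0.96909854
 -1.30069553] [ 0.07426008 -1.37084765  0.18678511] [-0.08148631 -0.02100555  0.06466598]
```

In the tool's units: 0.0006 m is 0.006, 0.18 rad is 3.6.

```bash
for i in 1; do python3 -m pendant '[[0.04, 0, 0, 0.006, 3.6], [0.04, 0, 0, 0.006, 3.6], [0.04, 0, 0, 0.006, 3.6]]'
python3 -m pendant '[[0.04, 0, 0, 0.006, 3.6], [0.04, 0, 0, 0.006, 3.6], [0.04, 0, 0, 0.006, 3.6]]'; done
python3 -m pendant '[[0.04, 0, 0, 0, 0]]'
python3 -c "
from h import *
o=env.get_obs();print(o['position'],o['q'],o['force'],o['torque'])"
```

```text
time_s: 3.72
position: [0.4614, -0.1876, 0.243]
tool_rot: [[0.888, -0.46, 0.0], [-0.46, -0.888, 0.0], [0.0, -0.0, -1.0]]
force: [-0.1, -1.1, 1.5]
gripper_width: 0.0412
grasp_force: 15.0
time_s: 4.1
position: [0.4616, -0.1874, 0.2413]
tool_rot: [[0.525, -0.851, 0.001], [-0.851, -0.525, 0.0], [0.0, -0.001, -1.0]]
force: [-0.2, 0.0, 0.8]
gripper_width: 0.0414
grasp_force: 15.0
time_s: 4.22
position: [0.4616, -0.1874, 0.2413]
tool_rot: [[0.531, -0.847, 0.001], [-0.847, -0.531, 0.0], [0.0, -0.001, -1.0]]
force: [0.6, 0.3, -0.3]
gripper_width: 0.0415
grasp_force: 15.0
[ 0.46160733 -0.18741191  0.24129524] [ 0.52577374  0.23293978 -0.25510495  1.96038692  0.07108775  0.95618157
 -2.34535673] [ 0.58594344  0.2782736  -0.25024151] [ 0.31149767 -0.41223314 -0.06505627]
```

In the tool's units: -0.18 rad is -3.6.

```bash
python3 -m pendant '[[0.062, 0, 0, 0, 0], [0.062, 0, 0, 0, 0], [0.062, 0, 0, 0, -3.6], [0.062, 0, 0, 0, -3.6], [0.062, 0, 0, 0, -3.6]]'
python3 -m pendant '[[0.062, 0, 0, 0, -3.6], [0.062, 0, 0, 0, -3.6], [0.062, 0, 0, 0, -3.6], [0.062, 0, 0, 0, 0]]'
python3 -c "
from h import *
o=env.get_obs();print(o['position'],o['q'],o['force'],o['torque'])"
python3 -m pendant '[[0.04, 0, 0, 0, 0], [0.04, 0, 0, 0, 0], [0.04, 0, 0, 0, 0]]'
python3 -c "
from h import *
o=env.get_obs();print(o['position'],o['q'],o['force'],o['torque'])"
```

```text
time_s: 4.85
position: [0.4612, -0.1878, 0.241]
tool_rot: [[0.894, -0.448, -0.0], [-0.448, -0.894, -0.0], [-0.0, 0.0, -1.0]]
force: [0.3, 0.0, -0.4]
gripper_width: 0.0616
grasp_force: 0.0
time_s: 5.35
position: [0.4612, -0.1878, 0.2411]
tool_rot: [[0.998, 0.068, -0.0], [0.068, -0.998, 0.0], [-0.0, -0.0, -1.0]]
force: [0.6, 0.1, 0.4]
gripper_width: 0.0621
grasp_force: 0.0
[ 0.46118082 -0.18784329  0.24105707] [ 0.64600115  0.24593959 -0.38711555  1.95459943  0.11228602  0.96185864
 -1.29816295] [0.64743086 0.11715707 0.41753017] [0.03313825 0.00433735 0.01949976]
time_s: 5.72
position: [0.4614, -0.1876, 0.2411]
tool_rot: [[0.998, 0.067, -0.0], [0.067, -0.998, -0.0], [-0.0, 0.0, -1.0]]
force: [-0.1, -0.8, 1.1]
gripper_width: 0.0428
grasp_force: 0.0
[ 0.46136821 -0.18761026  0.2411391 ] [ 0.64478236  0.24581369 -0.38640714  1.9544812   0.11211648  0.96173387
 -1.29931174] [-0.06074457 -0.77532865  1.05280889] [-0.029692    0.03443735 -0.00990005]
```

```bash
cat > s.py <<'E'
from h import *
o=env.get_obs();print(o['time_s'],o['position'].round(5),'yaw',np.arctan2(o['tool_rot'][1,0],o['tool_rot'][0,0]).round(4),'q7',o['q'][6].round(2),o['force'].round(2),o['torque'].round(3),o['grasp_force'])
E
python3 -m pendant '[[0.04, 0, 0, 0, 0], [0.04, 0, 0, 0, 0]]' >/dev/null; python3 s.py
python3 -m pendant '[[0.04, 0, 0, 0.003, 2], [0.04, 0, 0, 0, 0]]' >/dev/null; python3 s.py
python3 -m pendant '[[0.04, 0, 0, 0.003, 2], [0.04, 0, 0, 0, 0]]' >/dev/null; python3 s.py
python3 -m pendant '[[0.04, 0, 0, 0.003, 2], [0.04, 0, 0, 0, 0]]' >/dev/null; python3 s.py
```

```text
5.975 [ 0.46137 -0.18782  0.24123] yaw 0.0674 q7 -1.3 [ 0.36 -1.7   1.08] [-0.144  0.043 -0.006] 14.999585738405585
6.225 [ 0.46139 -0.18776  0.24098] yaw -0.032 q7 -1.4 [-0.35 -1.41  0.73] [-0.113  0.173 -0.06 ] 15.000180825591087
6.475 [ 0.46144 -0.18769  0.24076] yaw -0.13 q7 -1.49 [-1.47 -0.5   3.29] [-0.032  0.206 -0.153] 14.999763770028949
6.725 [ 0.46146 -0.18765  0.24051] yaw -0.2289 q7 -1.59 [-1.04  0.18  4.27] [ 0.051  0.331 -0.149] 14.999417150393128
```

```bash

python3 -m pendant '[[0.04, 0, 0, 0, 2], [0.04, 0, 0, 0, 0]]' >/dev/null; python3 s.py
python3 -m pendant '[[0.04, 0, 0, 0.001, 2], [0.04, 0, 0, 0, 0]]' >/dev/null; python3 s.py
python3 -m pendant '[[0.04, 0, 0, 0.001, 2], [0.04, 0, 0, 0, 0]]' >/dev/null; python3 s.py
```

```text
6.975 [ 0.46148 -0.18759  0.2404 ] yaw -0.3282 q7 -1.68 [-1.13 -0.1   4.86] [ 0.111  0.177 -0.018] 14.99954542145133
7.225 [ 0.4615  -0.18754  0.24028] yaw -0.4279 q7 -1.78 [0.44 0.32 4.32] [ 0.195  0.147 -0.057] 14.999864038545638
7.475 [ 0.46152 -0.18748  0.24016] yaw -0.5276 q7 -1.88 [-0.27  1.21  4.11] [ 0.381  0.009 -0.111] 15.000322926789522
```

```bash

python3 -m pendant '[[0.087, 0, 0, 0, 0], [0.087, 0, 0, 0, 0], [0.087, 0, 0, 0, 0]]' ; python3 s.py
python3 -m pendant '[[0.087, 0, 0, -0.3, -3.6], [0.087, 0, 0, -0.45, -3.6], [0.087, 0, 0, -0.45, -3.6], [0.087, 0, 0, 0, -3.6], [0.087, 0, 0, 0, -3.6]]'>/dev/null
python3 -m pendant '[[0.087, 0, 0, 0, -3.6], [0.087, 0, 0, 0, -3.6], [0.087, 0, 0, 0, 0]]'>/dev/null; python3 s.py
python3 - <<'E'
from h import *
o=env.get_obs();print(o["tool_rot"].T@(np.array([.4875,.0700,o["position"][2]])-o["position"]))
E
```

```text
time_s: 7.85
position: [0.4612, -0.1878, 0.2398]
tool_rot: [[0.862, -0.507, -0.001], [-0.507, -0.862, 0.0], [-0.0, 0.0, -1.0]]
force: [-0.1, 0.5, -0.1]
gripper_width: 0.0637
grasp_force: 0.0
7.85 [ 0.46116 -0.18777  0.23978] yaw -0.5313 q7 -1.88 [-0.13  0.53 -0.15] [ 0.063  0.019 -0.016] 0.0
8.85 [ 0.46125 -0.18773  0.3599 ] yaw 0.7271 q7 -0.59 [0.45 0.28 0.61] [-0.064 -0.004  0.022] 0.0
[ 1.90934305e-01 -1.75099440e-01 -7.33024142e-06]
```

```bash

python3 -m pendant '[[0.087, 0.38, -0.35, 0, 0], [0.087, 0.38, -0.35, 0, 0], [0.087, 0.38, -0.35, 0, 0], [0.087, 0.38, -0.35, 0, 0], [0.087, 0.38, -0.35, 0, 0]]'>/dev/null
python3 -m pendant '[[0.087, 0, 0, 0, 0], [0.087, 0, 0, 0, 0]]'>/dev/null; python3 s.py
python3 - <<'E'
from h import *
o=env.get_obs();print(o["tool_rot"].T@(np.array([.4875,.0700,.246])-o["position"]))
c=env.camera("wrist");cv2.imwrite("pics/w3.png",c["pixels"]);np.save("w3.npy",c,allow_pickle=True)
E
```

```text
9.725 [0.48679 0.0689  0.35987] yaw 0.7251 q7 -1.14 [ 0.4  -0.47 -0.04] [-0.041  0.037  0.015] 0.0
[ 0.00132048 -0.00036502  0.11386497]
```

View pics/w3.png

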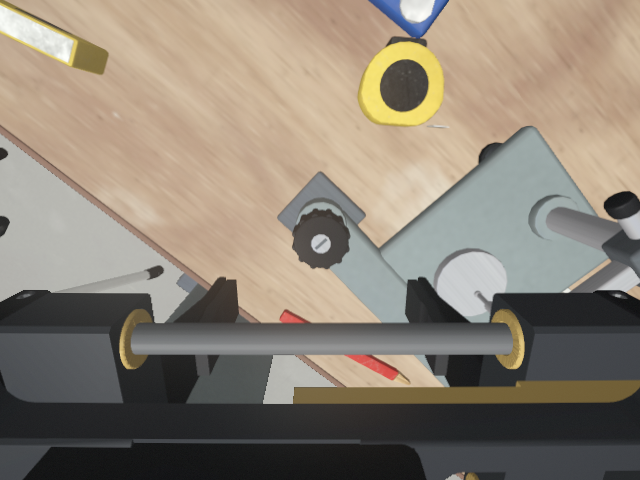

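The left knob is at (321,239), centred between the fingers, and its plate is visible around (322,190). Before descending I check clearance to the tall gauge parts, and re-measure the plate and knob.

```bash
python3 - <<'E'
from plate import *
c=np.load("w3.npy",allow_pickle=True).item()
print(onz(c,321,243,.094))
run(c,[("L",(300,185,345,205),(321,200))])
c=np.load("top0.npy",allow_pickle=True).item()
m=np.zeros((480,640),bool);m[190:300,270:420]=1
_,_,Q=pts(c,m);Q=Q[(Q[:,2]>.115)&(Q[:,2]<.2)];d=np.hypot(Q[:,0]-.4875,Q[:,1]-.07);i=np.argsort(d)[:5];print(len(Q),d[i],Q[i])
E
```

```text
[0.48907446 0.07099438 0.094     ]
L wood rms 0.0008731895886718809 7042 h mm hist [  2   6  10  11  11   7   7   3   7  10  34  70 133 163 142  61  22   2
   1   0   0   0   0   0   0   0   0] 4.625392646846131
693 [0.11824303 0.11893548 0.11898501 0.1200065  0.12031191] [[ 0.53196745 -0.03956305  0.14964389]
 [ 0.53401383 -0.03946283  0.15105658]
 [ 0.53185422 -0.04040895  0.13528596]
 [ 0.53155576 -0.04162728  0.15261872]
 [ 0.53693237 -0.03968772  0.14682165]]
```

```bash

python3 -m pendant '[[0.087, 0.02, 0, 0.3, 0], [0.087, 0, 0, 0.3, -3.6], [0.087, 0, 0, 0.3, -3.6], [0.087, 0, 0, 0.24, -3.6], [0.06, 0, 0, 0, 0]]'>/dev/null
python3 -m pendant '[[0.05, 0, 0, 0, 0], [0.04, 0, 0, 0, 0], [0.04, 0, 0, 0, 0], [0.04, 0, 0, 0, 0], [0.04, 0, 0, 0, 0]]' 15; python3 s.py
python3 -m pendant '[[0.04, 0, 0, 0, 0], [0.04, 0, 0, 0, 0]]'>/dev/null; python3 s.py
```

```text
time_s: 11.02
position: [0.4883, 0.0708, 0.2462]
tool_rot: [[0.299, 0.954, 0.0], [0.954, -0.299, -0.0], [-0.0, 0.0, -1.0]]
force: [0.3, 0.4, -0.4]
gripper_width: 0.042
grasp_force: 9.0
11.025 [0.48829 0.07076 0.24616] yaw 1.2676 q7 -0.7 [ 0.27  0.42 -0.36] [ 0.042  0.05  -0.008] 9.0004488453269
11.275 [0.48831 0.07077 0.24606] yaw 1.2678 q7 -0.7 [-0.07  0.58  0.77] [ 0.012 -0.022 -0.014] 14.999682842753828
```

```bash

python3 -m pendant '[[0.04, 0, 0, 0.006, 3.6], [0.04, 0, 0, 0.006, 3.6], [0.04, 0, 0, 0.006, 3.6], [0.04, 0, 0, 0.006, 3.6], [0.04, 0, 0, 0, 0]]'>/dev/null; python3 s.py
python3 -m pendant '[[0.04, 0, 0, 0.003, 2], [0.04, 0, 0, 0, 0]]' >/dev/null; python3 s.py
python3 -m pendant '[[0.04, 0, 0, 0.003, 2], [0.04, 0, 0, 0, 0]]' >/dev/null; python3 s.py
python3 -m pendant '[[0.04, 0, 0, 0.003, 2], [0.04, 0, 0, 0, 0]]' >/dev/null; python3 s.py
python3 -m pendant '[[0.04, 0, 0, 0.003, 2], [0.04, 0, 0, 0, 0]]' >/dev/null; python3 s.py
```

```text
11.9 [0.48817 0.0709  0.24367] yaw 0.5491 q7 -1.39 [-1.57 -0.01  1.64] [-0.088  0.237 -0.085] 15.00480680493638
12.15 [0.48821 0.07085 0.24337] yaw 0.4521 q7 -1.49 [-2.64  1.4   2.85] [ 0.022  0.328 -0.089] 15.004707807675004
12.4 [0.48819 0.07086 0.24306] yaw 0.3523 q7 -1.58 [-2.63  1.21  2.29] [ 0.151  0.549 -0.03 ] 15.005266957450658
12.65 [0.48818 0.07086 0.24272] yaw 0.2524 q7 -1.68 [-2.69  2.25  3.12] [ 0.235  0.626 -0.108] 15.005364187527448
12.9 [0.48821 0.07088 0.24252] yaw 0.1524 q7 -1.78 [-3.68  2.36  4.55] [ 0.281  0.792 -0.093] 15.003909026272595
```

```bash

for k in 1; do
python3 -m pendant '[[0.04, 0, 0, 0.002, 2], [0.04, 0, 0, 0, 0]]' >/dev/null; python3 s.py
python3 -m pendant '[[0.04, 0, 0, 0.001, 2], [0.04, 0, 0, 0, 0]]' >/dev/null; python3 s.py
python3 -m pendant '[[0.04, 0, 0, 0.001, 2], [0.04, 0, 0, 0, 0]]' >/dev/null; python3 s.py
python3 -m pendant '[[0.04, 0, 0, 0.001, 2], [0.04, 0, 0, 0, 0]]' >/dev/null; python3 s.py
done
```

```text
13.15 [0.48822 0.0709  0.24235] yaw 0.0521 q7 -1.87 [-3.36  2.67  4.84] [ 0.244  0.865 -0.121] 15.002954914234579
13.4 [0.4882  0.07089 0.24224] yaw -0.0479 q7 -1.97 [-3.48  2.22  5.25] [ 0.339  0.88  -0.111] 15.002485066652298
13.65 [0.48822 0.07087 0.24213] yaw -0.1479 q7 -2.07 [-4.06  2.58  4.68] [ 0.314  0.844 -0.079] 15.00217564869672
13.9 [0.48823 0.07089 0.24203] yaw -0.2484 q7 -2.16 [-4.91  2.18  4.21] [ 0.452  0.88  -0.07 ] 15.001789012458175
```

```bash

python3 -m pendant '[[0.04, 0, 0, 0.001, 2], [0.04, 0, 0, 0.001, 2], [0.04, 0, 0, 0, 0]]' >/dev/null; python3 s.py
python3 -m pendant '[[0.087, 0, 0, 0, 0], [0.087, 0, 0, 0, 0], [0.087, 0, 0, 0, 0]]' >/dev/null; python3 s.py
python3 -m pendant '[[0.087, 0, 0, -0.3, -2], [0.087, 0, 0, -0.5, -3.6], [0.087, 0, 0, -0.5, -3.6], [0.087, 0, 0, -0.25, -3], [0.087, 0, 0, 0, 0]]' >/dev/null; python3 s.py
python3 - <<'E'
from h import *
o=env.get_obs();print(o["tool_rot"].T@(np.array([.4577,-.1833,.4045])-o["position"]))
E
```

```text
14.275 [0.48827 0.07089 0.24181] yaw -0.448 q7 -2.36 [-4.13  3.17  5.23] [ 0.495  0.897 -0.101] 15.001641490962356
14.65 [0.4884  0.07039 0.24163] yaw -0.4515 q7 -2.36 [-0.11  0.27 -0.25] [ 0.07   0.01  -0.015] 0.0
15.275 [0.48873 0.07072 0.39862] yaw 0.1588 q7 -1.68 [ 0.48  0.36 -1.53] [-0.002  0.036 -0.035] 0.0
[-0.07078316  0.24592044 -0.005981  ]
```

```bash

python3 -m pendant '[[0.087, -0.142, 0.492, -0.012, 0], [0.087, -0.142, 0.492, -0.012, 0], [0.087, -0.142, 0.492, -0.012, 0], [0.087, -0.142, 0.492, -0.012, 0], [0.087, -0.142, 0.492, -0.012, 0]]' >/dev/null
python3 -m pendant '[[0.087, 0, 0, 0, -2.14], [0.087, 0, 0, 0, -2.12], [0.087, 0, 0, 0, 0], [0.087, 0, 0, 0, 0]]' >/dev/null; python3 s.py
cat > bar.py <<'E'
from plate import *
def bar(c):
    px=c["pixels"].astype(int); z=c["z_map"]
    wood=(px[...,2]-px[...,0]>35)&(px[...,2]>130)&(z>0)
    grey=(abs(px[...,2]-px[...,0])<40)&(z>0)
    roi=np.zeros(z.shape,bool);roi[0:270,:520]=1
    _,_,W=pts(c,cv2.erode((wood&roi).astype(np.uint8),np.ones((7,7)))); W=W[abs(W[:,2])<.012]
    A=np.c_[W[:,:2],np.ones(len(W))];k=np.linalg.lstsq(A,W[:,2],rcond=None)[0]
    _,_,Q=pts(c,grey&roi);h=Q[:,2]-np.c_[Q[:,:2],np.ones(len(Q))]@k
    L=np.array([.488,.0705]);R=np.array([.4615,-.1877]);y=(L-R)/np.linalg.norm(L-R);x=np.array([y[1],-y[0]])
    P=Q[:,:2]-(L+R)/2; s=P@y; t=P@x
    o=[]
    for a,b in((-.1,-.06),(-.06,-.02),(-.02,.02),(.02,.06),(.06,.1)):
        m=(s>a)&(s<b)&(abs(t)<.018)&(abs(h-.046)<.006);o.append(np.median(h[m])*1e3)
    kn=[]
    for sg in(-.129,.129):
        m=(np.hypot(s-sg,t)<.017)&(h>.075);kn.append(np.median(h[m])*1e3)
    return np.array(o+kn)
E
python3 - <<'E'
from bar import *
b=bar(np.load("w1.npy",allow_pickle=True).item());print("before",b.round(2))
a=np.array([bar(env.camera("wrist")) for _ in range(4)]);print(a.round(2));print((a.mean(0)-b).round(2))
E
```

```text
16.4 [ 0.45675 -0.18334  0.40212] yaw 0.3678 q7 -0.93 [-0.15  0.54  0.72] [0.042 0.028 0.003] 0.0
before [43.73 43.73 43.81 43.92 43.9  94.02 94.12]
[[44.85 44.83 44.95 45.05 44.89 88.91 89.73]
 [44.87 44.81 44.92 44.95 44.86 88.89 89.71]
 [44.9  44.84 44.98 45.01 44.88 88.91 89.7 ]
 [44.84 44.84 44.99 45.03 44.88 88.9  89.67]]
[ 1.13  1.11  1.15  1.09  0.98 -5.12 -4.41]
```

The crossbar has risen 1.1 mm almost evenly. That means the front foot gave up about 11 N, so each screw foot carries about 5.5 N and the fixed feet are all still loaded. The gripper is clear, so I'm handing in.

```bash
python3 -c "
from workcell import env
print(env.close_job())"
```

```text
the job is handed in; nothing more can be done
None
```

Both screws are turned down (right about 1.98 rad, left about 1.72 rad); I estimate from the 1.1 mm crossbar lift that each screw foot carries about 5.5 N with the fixed feet still loaded; the gripper is clear and the job is handed in, with no verdict returned.

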